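# Index the sculptor's turntable by one notch

### The arm

A 7-joint arm with a two-finger parallel gripper is mounted at the origin on the work surface. World frame = base frame: x ahead of the robot, y to its left, z up, the work surface at z = 0. Lengths are in mm, angles in rad, forces in N, time in s.
With the tool pointing down it reaches from about 400 to 750 mm from the base axis. Payload 19.5 kg.
Tool frame: the origin (TCP) lies between the finger pads; the fingertips stand 19 mm ahead of it and the grasp point (between the pads) is the TCP (manip.nose_length is the distance from the TCP to the fingertips, in mm); z points along the fingers, y is the line along which they close (so a half turn about z gives the same grasp; the last joint's range is limited). The gripper opens to 85 mm and grips with 20 to 120 N. Pads are 22 mm wide; open, the fingers measure 114 mm over their backs; the gripper's body (76 mm by 85 mm) begins 54 mm behind the grasp point. The pads swing forward as they close: fully open they stand 13 mm farther back than shut.
Start: joints at [1.281, 0.707, -0.028, 1.485, 0.022, 0.951, -0.075], TCP at [141.025, -557.41, 220.168] pointing down, gripper open.
Joint ranges: [-2.71, 2.71], [-0.32, 2.16], [-1.57, 1.52], [0, 2.45], [-1.46, 4.6], [0, 2.02], [-2.83, 2.83]. Speed limits (rad/s): [1.89, 1.89, 2.57, 2.57, 3.01, 3.01, 3.01].

### API

Orientations are given as a unit quaternion [x, y, z, w].
In Python, from workcell import manip, optics gives the robot as it stands. The module is installed in compiled form; this text tells all that it offers.
- The arm moves only by the tool play_rows, never from a script. Its argument "targets" is a list of rows, each a list of 3 entries, a list of its own where there are three numbers: the turn, a rotation vector about the tool's x, y, z in units of 6 degrees (1.0 is 6 degrees), then the shift along the tool's x, y, z in units of 25 mm (1.0 is 25 mm), then the finger opening in mm, from 0 to 85.4. In form: [[[ax, ay, az], [dx, dy, dz], fingers], ...]. A call has 1 to 8 rows; each row shifts and turns the commanded pose from where the row before left it, along the tool's axes as they then stand; what a row does not reach is not made up. A row lasts 1/8 s, in which the tool goes at most 62.5 mm and 10.7 degrees, less where a joint would pass 70% of its speed; a pose out of reach is approached as far as the arm can. A call is refused whole if a number of a shift passes 1 or a number of a turn 1, either way. A call with a gripper value outside its range is refused whole. The fingers move at their own pace and stop on an object; "squeeze" is the grip in N (left out, the last holds). Time passes only in rows, so rows that do not move let the fingers close. It gives the time, the measured TCP pose, the force, the opening and the grip force at its end, in the units of the state.
- manip.read_state(): the state, without advancing time (a new reading comes with each control period).
- optics.capture(name): name is "scene" or "top" or "wrist"; returns a dict with "frame" (400x640x3 uint8, blue, green, red), "mtx" (3x3 intrinsics, pixels), "R" (3x3) and "t" (3): a world point X has camera coordinates R X + t. Camera axes: x right, y down, z forward; pixel columns grow to the right and rows downward; lengths in mm; the calibration is good to about 2 mm. A picture is of the moment at which its call begins. There is no depth.
- manip.close_job(): hands the job in; it is judged then, once.
The state is a dict: "time": time; "joints": joint angles; "dq": joint speeds; "joint_torque": joint torques, N m; "eef_pos": TCP position; "orientation": TCP orientation; "contact_force": force on the tool from outside, world axes, zero at the start; "wrist_torque": the same for the moment, N m; "width": opening from 0.0 (shut) to 1.0 (fully open); "gripper_force": force on a finger pad.
Only numpy, scipy, OpenCV 4.12 (cv2) and the standard library are available. Lean on these libraries where they do the work, as an engineer would, in place of code of your own. Each camera call takes 0.05 s, during which the arm holds its last target. There are 200 camera calls.

### The job

Press the red indexing plunger on the sculptor's turntable fully in so that it unlocks, turn the wheel counter-clockwise (seen from above, the way the yellow arrow points) to the very next notch, and let the plunger spring back up so that the wheel is locked there. Do it by pressing and pushing only: do not touch the yellow casting that stands on the wheel, keep it standing where it is on the wheel, leave everything else on the bench where it is, and finish clear of it all.

Things in the scene. Friction and masses are not known exactly. Their poses are not given: they have to be found in the camera images.
- stand: Fixed foot of the turntable with a steel index plate; origin on the bench under the turning axis, z up; its place and its yaw vary. The plate lies 40 to 52 mm above the bench, is about 135 mm in radius and has 12 notches, 12 mm wide, evenly in its rim, 30 degrees apart. The first notch lies along the stand's -x axis, where the plunger starts.
- wheel_centre (a point): Centre of the top of the wooden wheel (210 mm across, top 75 mm above the bench), on the vertical turning axis. Its x axis turns with the wheel; the plunger is on its -x side.
- wheel (a joint): Turn of the wheel in rad, 0 at the starting notch, positive counter-clockwise seen from above; the next notch is at 0.524 rad, with about 0.016 rad of play either way. It turns with about 0.1 N m of friction and stays where it is left.
- plunger_top (a point): Centre of the flat top of the red plunger button (40 mm across, 10 mm thick), which stands on a blue arm of the wheel, 155 mm from the turning axis; its top is 102 mm above the bench when it is up and moves with the wheel and with the press. There is nothing above it.
- plunger (a joint): How far the plunger is pressed down, m: 0 when up (locked in a notch), 0.015 fully in. A spring pushes it up with 3 N at the top and 8 N fully in. Its brass peg leaves the notch 0.010 in; between notches the peg stays trapped under the plate (about 0.010) even when let go, and springs up by itself when the wheel comes to a notch.
- push_tab (a point): Middle of the inner face (towards the button) of the upright blue push tab on the same arm, on the counter-clockwise side of the button: a plate 40 mm wide (radially), 6 mm thick, its inner face 28 mm from the button's axis, standing up to 130 mm above the bench, so 28 mm above the button when that is up. A fingertip over the button can push the wheel round against it. The point is 115 mm above the bench.
- casting_mid (a point): Half-way up the yellow casting of four lobes, 100 mm across at the foot and 172 mm high, about 0.5 kg, loose, standing near the middle of the wheel; 85 mm above its underside.
- mixing_cup: small white open mixing cup, 72 mm across, 55 mm high, near the stand; origin under its foot
- spatula: modelling spatula lying near the stand; origin on its underside
- tub_a: red open paper tub with a white band, 100 mm across, 125 mm high; origin under its foot
- tub_b: second red tub, same size; origin under its foot
- cartridge: blue cartridge 48 mm in diameter and 200 mm long with a yellow nozzle, lying down; origin on its underside
- clamp: bar clamp 300 mm long with two red jaws, lying flat; origin on its underside
- brush: brush lying on the bench; origin on its underside
- casting: The same yellow casting; origin at the centre of its underside.
There are look-alikes about, which are no part of the job. Leave any purple look-alike of the casting alone.

How it is judged (in metres and radians):
On the way, in this order (a step that is already met when the one before it is completed fails the run):
1. the plunger is pressed in far enough to unlock, the wheel still at its starting notch (value of joint plunger above 0.0102 m and value of joint wheel between -0.08 and 0.08 rad), for 0.05 s.
2. the wheel is turned counter-clockwise, unlocked, between the two notches (value of joint wheel between 0.15 and 0.45 rad and value of joint plunger above 0.007 m), for 0.05 s.
At the end, for the whole second after the job is handed in: The wheel stands still at the next notch counter-clockwise (0.524 rad, within 0.03 rad), the plunger is back up (less than 3 mm in), and the casting stands upright on the wheel within 30 mm of its centre (value of joint wheel between 0.4936 and 0.5536 rad and value of joint plunger below 0.003 m and velocity of joint wheel between -0.05 and 0.05 rad/s and horizontal distance between casting_mid and wheel_centre below 0.03 m and angle between casting_mid's own z axis and vertical below 0.1 rad and z of casting_mid in the frame of wheel_centre between 0.08 and 0.09 m); the robot touches nothing.
It fails at once if the robot touches the casting (contact force between any of the fingers, the arm and casting above 1 N).
It fails at once if the casting is lifted, tipped or pushed off its place on the wheel (z of casting_mid in the frame of wheel_centre above 0.095 m or horizontal distance between casting_mid and wheel_centre above 0.03 m or angle between casting_mid's own z axis and vertical above 0.2 rad).
It fails at once if something else on the bench is moved by more than 25 mm (distance of any of mixing_cup, spatula, tub_a, tub_b, cartridge, clamp, brush from where it was at the start of the episode above 0.025 m).
It also fails if it takes over 51 s, if anything falls off the work surface, if the arm or the gripper's body presses on something with over 40 N, if the wrist force passes 120 N, or if a joint passes its speed limit or range.

## Working session

There is one attempt and no reset: what is moved stays moved. The work goes in short steps, Python scripts to look and compute and a tool call to move; the robot and the scene stay as the last step left them, time stands still between calls to the robot, and variables do not carry over. Pictures are saved under pics/ and viewed, at most 10 in all, crops included, and the job is handed in when it is done.

Besides the shell and the picture viewer there is one more tool, called as a command line: name --argument value ..., lists and objects as JSON in quotes. play_rows: Moves the arm, as the interface text tells. Its arguments: {"type":"object","properties":{"targets":{"type":"array","items":{"type":"array"}},"squeeze":{"type":"number"}},"required":["targets"]}

```bash
mkdir -p pics
cat > h.py <<'E'
import numpy as np,cv2
from workcell import manip,optics
def save(n,f):
    c=optics.capture(n);cv2.imwrite(f'pics/{f}.png',c['frame']);np.savez(f'pics/{f}.npz',mtx=c['mtx'],R=c['R'],t=c['t']);return c
def ray(f,u,v,z):
    c=np.load(f'pics/{f}.npz');R,t=c['R'],c['t'];C=-R.T@t
    d=R.T@np.linalg.inv(c['mtx'])@np.array([u,v,1.]);return C+d*(z-C[2])/d[2]
def proj(f,X):
    c=np.load(f'pics/{f}.npz');p=c['mtx']@(c['R']@np.array(X,float)+c['t']);return p[:2]/p[2]
E
python3 - <<'E'
from h import *
a=save('scene','s0');b=save('top','t0')
s=manip.read_state();print(s,manip.nose_length)
E
```

```text
{'time': 0.1, 'joints': array([ 1.28132622,  0.70702497, -0.02760518,  1.48496671,  0.02198392,
        0.95094277, -0.07550205]), 'dq': array([ 0.00063051, -0.00326422, -0.00141245, -0.0015952 , -0.00134744,
        0.00035392, -0.00032795]), 'joint_torque': array([ 9.51701913e-04, -8.84299278e+01,  1.23647679e+00, -2.36453766e+01,
        1.70222833e-02,  5.09710648e-03, -6.76740115e-06]), 'eef_pos': array([ 140.94552527, -557.18035507,  219.77999657]), 'orientation': array([ 9.92337210e-01,  1.23558045e-01, -7.83641387e-05, -5.13962414e-04]), 'contact_force': array([ 0.2496428 , -0.84057204,  0.21801803]), 'wrist_torque': array([ 0.05307621, -0.06325663,  0.02858885]), 'gripper_force': 0.0, 'width': 0.9986574357872763} 19.0
```

View pics/s0.png

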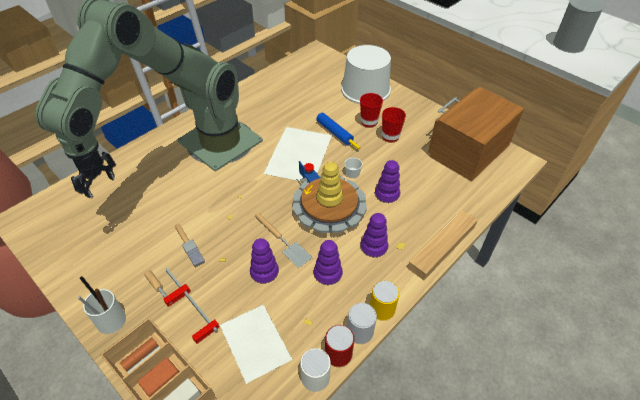

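View pics/t0.png

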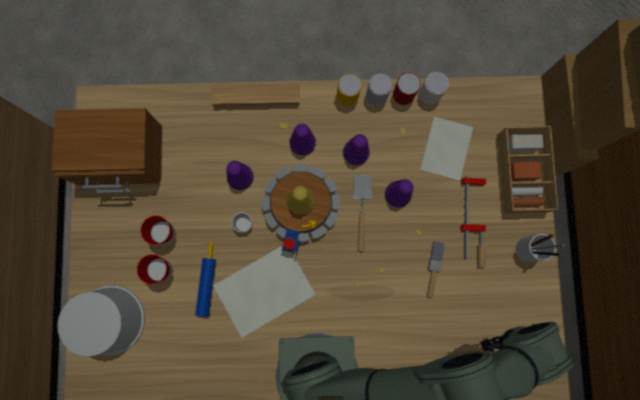

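The turntable is at about (301,202) in the top view, with the red button at about (289,243) on the side facing the base. In the scene view the button is at about (309,168). Other red objects are the tubs at (157,231) and (153,269), the clamp jaws at (474,182) and (473,228), and the paint can at (405,88). Only the button sits on the blue arm of the wheel. I'll check it in one close crop.

Run:
```python
from h import *
t=cv2.imread('pics/t0.png')[160:260,220:350];s=cv2.imread('pics/s0.png')[145:245,280:380]
cv2.imwrite('pics/c0.png',np.hstack([cv2.resize(t,None,fx=4.4,fy=4.4,interpolation=cv2.INTER_CUBIC)[:400*11//10,:][:440],cv2.resize(s,(220,440))[:, :220]]) if 0 else cv2.resize(t,None,fx=6,fy=6,interpolation=cv2.INTER_CUBIC)[:600])
# wheel centre guess & button
print(ray('t0',301,202,52),ray('t0',289,243,102),ray('s0',309,168,102))
for f,n in(('t0','top'),('s0','scene')):
    c=np.load(f'pics/{f}.npz');print(-c['R'].T@c['t'],c['mtx'][0,0])
    im=cv2.imread(f'pics/{f}.png');h=cv2.cvtColor(im,cv2.COLOR_BGR2HSV)
    m=((h[...,0]<8)|(h[...,0]>172))&(h[...,1]>180)&(h[...,2]>80)
    k,l,st,ce=cv2.connectedComponentsWithStats(m.astype(np.uint8))
    print([(ce[i].round(1),st[i,4]) for i in range(1,k) if st[i,4]>20])
```

```text
[604.4275074   41.44457966  52.        ] [456.65968018  84.67670013 102.        ] [462.83463501  76.21881384 102.        ]
[ 321.96290276   15.68905207 1867.80873702] 519.6388449106994
[(array([474.1, 180.6]), np.int32(125)), (array([473.7, 227.3]), np.int32(139)), (array([288.6, 243.4]), np.int32(91))]
[1389.14441861 -840.17039353 1421.43806063] 486.4116085497309
[(array([370.2, 106. ]), np.int32(490)), (array([392.5, 120.3]), np.int32(537)), (array([308.6, 167. ]), np.int32(56)), (array([176.2, 294.7]), np.int32(242)), (array([204.7, 331.3]), np.int32(242)), (array([338.8, 355.4]), np.int32(364))]
```

View pics/c0.png

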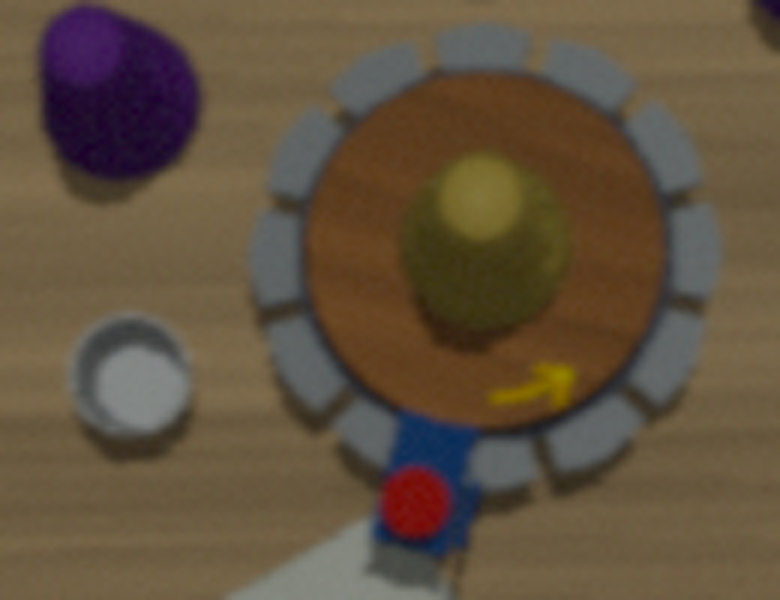

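The crop shows the red button at crop (416,502), which is px (289.3,243.7), on the blue arm. The tab is on its right at about (470,500), and the arrow points the same way. The wood disc centre is at crop (485,251), px (300.8,201.8). Next I'll work out the geometry and the approach.

Run:
```python
from h import *
c=ray('t0',300.8,201.8,75);b=ray('t0',288.7,243.4,102);b2=ray('s0',308.6,167,101)
d=(b-c)[:2];print(c,b,b2,np.hypot(*d),np.degrees(np.arctan2(d[1],d[0])))
tab=ray('t0',220+470/6,160+500/6,125);print(tab)
# approach plan: rotate 10 rows while moving outwards (+x world) then straight
th=np.radians(14.2);g=np.array([330,-420.])-[141,-557]
for k in range(10):
    x=np.array([np.cos(th),np.sin(th)]);y=np.array([np.sin(th),-np.cos(th)])
    print(k,(g/10@x/25).round(2),(g/10@y/25).round(2));th+=np.radians(6)
```

```text
[601.57321944  41.80030437  75.        ] [455.32507284  85.72198506 102.        ] [457.2727318   79.65058166 101.        ] 152.70112775586372 163.28377932184304
[452.99132328  52.50205877 125.        ]
0 0.87 -0.35
1 0.9 -0.25
2 0.92 -0.16
3 0.93 -0.06
4 0.93 0.04
5 0.92 0.13
6 0.9 0.23
7 0.88 0.32
8 0.84 0.41
9 0.79 0.5
```

play_rows --targets '[[[0,0,-1],[0.87,-0.35,0],0],[[0,0,-1],[0.9,-0.25,0],0],[[0,0,-1],[0.92,-0.16,0],0],[[0,0,-1],[0.93,-0.06,0],0],[[0,0,-1],[0.93,0.04,0],0],[[0,0,-1],[0.92,0.13,0],0],[[0,0,-1],[0.9,0.23,0],0],[[0,0,-1],[0.88,0.32,0],0]]'

```text
time: 1.1
eef_pos: [292.5, -447.3, 220.0]
orientation: [0.855, 0.518, -0.0, -0.0]
contact_force: [-0.5, -0.3, 0.0]
width: -0.001
gripper_force: 0.0
```

play_rows --targets '[[[0,0,-1],[0.84,0.41,0],0],[[0,0,-1],[0.8,0.5,0],0],[[0,0,0],[1,0,0],0],[[0,0,0],[1,0,0],0],[[0,0,0],[1,0,0],0],[[0,0,0],[1,0,0],0],[[0,0,0],[1,0,0],0],[[0,0,0],[1,0,0],0]]'

```text
time: 2.1
eef_pos: [370.8, -275.0, 220.1]
orientation: [0.798, 0.603, -0.0, -0.0]
contact_force: [-0.4, -0.6, 0.0]
width: -0.003
gripper_force: 0.0
```

Run:
```python
from h import *
from scipy.spatial.transform import Rotation as R
s=manip.read_state();M=R.from_quat(s['orientation']).as_matrix();print(s['time'],s['eef_pos'],M.round(3),s['joints'].round(2),s['width'])
print(M.T@(np.array([455,84,220])-s['eef_pos'])/25)
```

```text
2.1 [ 370.8263713  -274.95879281  220.05264315] [[ 0.272  0.962 -0.   ]
 [ 0.962 -0.272  0.   ]
 [ 0.    -0.    -1.   ]] [ 0.74  0.55 -0.29  1.87  0.22  0.75  0.05] -0.0032125713452201255
[ 1.47325569e+01 -6.71061582e-01  5.50072395e-03]
```

play_rows --targets '[[[0,0,0],[1,-0.05,0],0],[[0,0,0],[1,-0.05,0],0],[[0,0,0],[1,-0.05,0],0],[[0,0,0],[1,-0.05,0],0],[[0,0,0],[1,-0.05,0],0],[[0,0,0],[1,-0.05,0],0],[[0,0,0],[1,-0.05,0],0],[[0,0,0],[1,-0.05,0],0]]'

```text
time: 3.1
eef_pos: [415.7, -79.8, 220.1]
orientation: [0.798, 0.603, -0.0, -0.0]
contact_force: [0.7, -0.1, -0.3]
width: -0.002
gripper_force: 0.0
```

play_rows --targets '[[[0,0,0],[1,-0.05,0],0],[[0,0,0],[1,-0.05,0],0],[[0,0,0],[1,-0.05,0],0],[[0,0,0],[1,-0.05,0],0],[[0,0,0],[0.7,-0.05,0],0],[[0,0,0],[0,0,0],0],[[0,0,0],[0,0,0],0]]'

```text
time: 3.98
eef_pos: [441.4, 33.5, 220.1]
orientation: [0.798, 0.603, -0.0, -0.0]
contact_force: [-0.0, 0.4, 0.4]
width: 0.003
gripper_force: 0.0
```

Run:
```python
from h import *
from scipy.spatial.transform import Rotation as R
s=manip.read_state();M=R.from_quat(s['orientation']).as_matrix();print(s['time'],s['eef_pos'],M.round(3),s['joints'].round(2))
save('wrist','w1');save('top','t1')
print(proj('w1',[455,84,102]),proj('w1',s['eef_pos']-[0,0,19]), proj('w1',[602,42,75]))
```

```text
3.975 [441.4260371   33.46190336 220.12309763] [[ 0.273  0.962 -0.   ]
 [ 0.962 -0.273 -0.   ]
 [-0.    -0.    -1.   ]] [-0.    0.52 -0.23  1.93  0.18  0.7  -0.62]
[321.4342163  133.93441071] [322.79065884 237.41400186] [480.42492828 130.91169108]
```

View pics/w1.png

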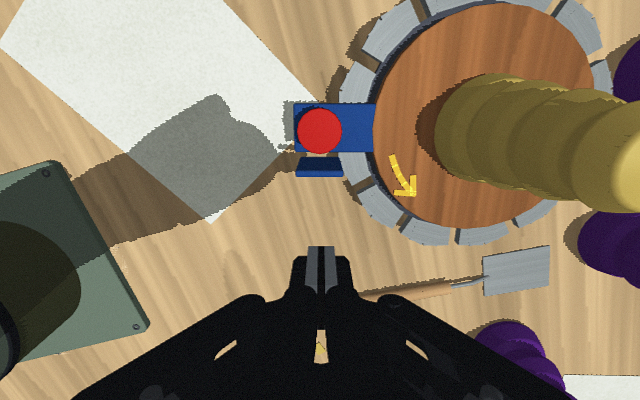

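The wrist view shows the button centre at (320,130), against a predicted (321,134). The tab is just below it at (319,167), on the near (−y) side, and the closed fingertips are at (322,248).

Run:
```python
from h import *
from scipy.spatial.transform import Rotation as R
im=cv2.imread('pics/w1.png');h=cv2.cvtColor(im,cv2.COLOR_BGR2HSV)
m=((h[...,0]<8)|(h[...,0]>172))&(h[...,1]>150)&(h[...,2]>80)
k,l,st,ce=cv2.connectedComponentsWithStats(m.astype(np.uint8));i=1+st[1:,4].argmax();print(ce[i],st[i])
b=ray('w1',*ce[i],102)
s=manip.read_state();M=R.from_quat(s['orientation']).as_matrix()
print(b,M.T@(b-s['eef_pos'])/25, 'tab top centre',ray('w1',319,167,130), 'notch diam',st[i,2:4])
c=np.array([602,41.5]);d=b[:2]-c;print(np.hypot(*d),np.degrees(np.arctan2(*d[::-1])))
```

```text
[319.00625391 130.54721701] [ 297  108   45   46 1599]
[453.75159798  87.38628015 102.        ] [ 2.21343106 -0.11744017  4.72727778] tab top centre [446.69758804  62.11554464 130.        ] notch diam [45 46]
155.18743314719433 162.801504630383
```

play_rows --targets '[[[0,0,0],[1,-0.06,0],0],[[0,0,0],[0.97,-0.06,0.4],0],[[0,0,0],[0,0,0.8],0],[[0,0,0],[0,0,0.8],0],[[0,0,0],[0,0,0.8],0],[[0,0,0],[0,0,0.8],0],[[0,0,0],[0,0,0],0],[[0,0,0],[0,0,0],0]]'

```text
time: 5.08
eef_pos: [452.4, 82.2, 130.9]
orientation: [0.798, 0.603, 0.0, 0.0]
contact_force: [-0.5, 0.3, 0.3]
width: 0.002
gripper_force: 0.0
```

Run:
```python
from h import *
s=manip.read_state();print(s['eef_pos'],s['contact_force'])
save('wrist','w2');a=cv2.imread('pics/w2.png');save('scene','s2');b=cv2.imread('pics/s2.png')[120:220,250:400]
cv2.imwrite('pics/c2.png',np.hstack([a[100:380,200:500],cv2.resize(b,(420,280),interpolation=cv2.INTER_CUBIC)]))
```

```text
[452.36007875  82.15482438 130.87608742] [-0.49609535  0.33612444  0.28948385]
```

View pics/c2.png

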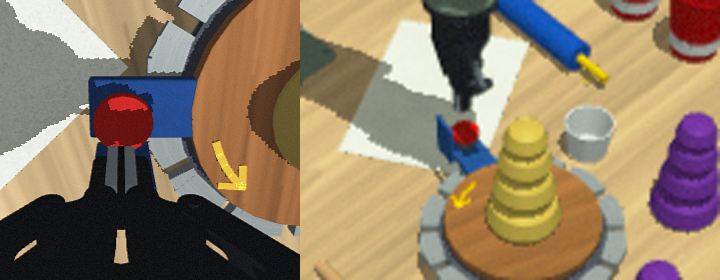

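Run:
```python
from h import *
from scipy.spatial.transform import Rotation as R
s=manip.read_state();M=R.from_quat(s['orientation']).as_matrix();p=s['eef_pos']
for f,o,k in(('w2',(200,100),1),('s2',(250,120),2.8)):
    for n,X in(('tip',[0,0,19]),('tip+x',[11,0,19]),('tip-x',[-11,0,19]),('tcp',[0,0,0]),('tcp+x',[11,0,0])):
        q=(proj(f,p+M@np.array(X,float))-o)*k;print(f,n,q.round(1),end=' ')
    print('button',((proj(f,[453.8,87.4,102])-o)*k).round(1))
c=np.load('pics/w2.npz');print((M.T@(-c['R'].T@c['t']-p)).round(1))
a=cv2.imread('pics/w2.png');b=cv2.imread('pics/s2.png')
cv2.imwrite('pics/c3.png',np.hstack([cv2.resize(a[170:290,270:370],(400,480),interpolation=cv2.INTER_CUBIC),cv2.resize(b[135:185,395-0-0-0-0-0-0-0-0-0-0-100:340],None,fx=8.8,fy=9.6)[:480,:400]]))
```

```text
w2 tip [122.9 137.3] w2 tip+x [122.9 121. ] w2 tip-x [122.9 153. ] w2 tcp [123.1 151.9] w2 tcp+x [123.1 134.3] button [122.6 123.2]
s2 tip [162.9 123.2] s2 tip+x [169.9 120.3] s2 tip-x [155.8 126. ] s2 tcp [162.7 113.2] s2 tcp+x [169.8 110.3] button [166.3 126.9]
[  83.6   -1.1 -154.8]
```

View pics/c3.png

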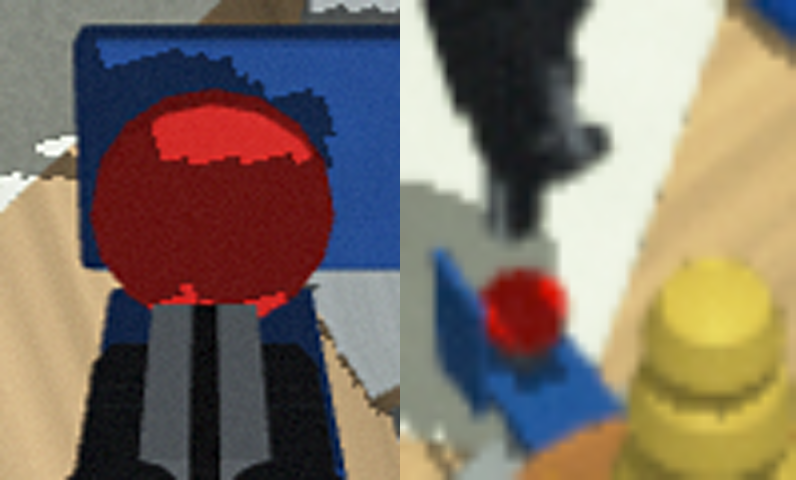

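The fingertips look shorter than the nominal 19 mm: the tip edge is at (323,246) in the wrist view and (308,160) in the scene view. I'll find contact by force, coming down in small steps.

play_rows --targets '[[[0,0,0],[0,0,0.2],0],[[0,0,0],[0,0,0.2],0],[[0,0,0],[0,0,0.1],0],[[0,0,0],[0,0,0],0]]'

```text
time: 5.68
eef_pos: [452.0, 82.4, 117.5]
orientation: [0.798, 0.603, -0.0, -0.0]
contact_force: [0.1, 0.0, -0.8]
width: -0.001
gripper_force: 0.0
```

Run:
```python
from h import *
s=manip.read_state();print(s['eef_pos'],s['contact_force'],s['wrist_torque'])
save('wrist','w4');a=cv2.imread('pics/w4.png');save('scene','s4');b=cv2.imread('pics/s4.png')
cv2.imwrite('pics/c4.png',np.hstack([cv2.resize(a[170:290,270:370],(400,480),interpolation=cv2.INTER_CUBIC),cv2.resize(b[135:185,295:340],None,fx=8.8,fy=9.6)[:480,:400]]))
```

```text
[452.04130024  82.36130653 117.52119721] [ 0.1499758   0.01117113 -0.75400534] [ 0.03874318 -0.03777937  0.01708461]
```

View pics/c4.png

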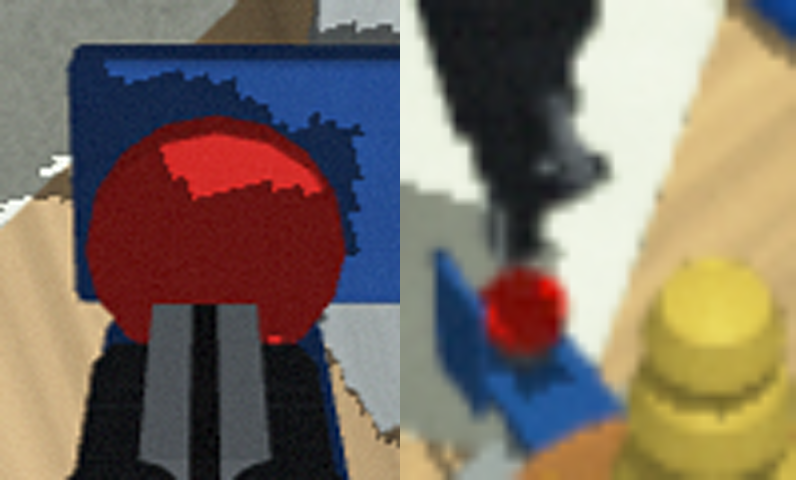

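Nothing touched yet at TCP z = 117.5. The tip edge now sits just on the near side of the button's centre, below the tab's top edge and clear of it. I'll shift 4 mm away from the tab and keep going down.

play_rows --targets '[[[0,0,0],[0.16,0,0],0],[[0,0,0],[0,0,0.2],0],[[0,0,0],[0,0,0.2],0],[[0,0,0],[0,0,0],0]]'

```text
time: 6.28
eef_pos: [453.0, 86.2, 107.3]
orientation: [0.798, 0.603, -0.0, -0.0]
contact_force: [0.2, -0.8, -0.0]
width: 0.003
gripper_force: 0.0
```

play_rows --targets '[[[0,0,0],[0,0,0.1],0],[[0,0,0],[0,0,0.1],0],[[0,0,0],[0,0,0],0]]'

```text
time: 6.65
eef_pos: [453.1, 86.2, 102.6]
orientation: [0.798, 0.603, -0.0, -0.0]
contact_force: [-0.2, 0.1, 0.2]
width: 0.002
gripper_force: 0.0
```

play_rows --targets '[[[0,0,0],[0,0,0.1],0],[[0,0,0],[0,0,0.1],0],[[0,0,0],[0,0,0],0]]'

```text
time: 7.02
eef_pos: [453.1, 86.2, 97.5]
orientation: [0.798, 0.603, -0.0, -0.0]
contact_force: [0.0, 0.7, -0.5]
width: 0.003
gripper_force: 0.0
```

Run:
```python
from h import *
s=manip.read_state();print(s['eef_pos'],s['contact_force'],s['wrist_torque'])
save('wrist','w5');a=cv2.imread('pics/w5.png');save('scene','s5');b=cv2.imread('pics/s5.png')
cv2.imwrite('pics/c5.png',np.hstack([cv2.resize(a[170:290,270:370],(400,480),interpolation=cv2.INTER_CUBIC),cv2.resize(b[135:185,295:340],None,fx=8.8,fy=9.6)[:480,:400]]))
```

```text
[453.13694066  86.2165837   97.54198563] [ 0.01315327  0.66320787 -0.46816661] [ 0.01504948 -0.00020626  0.00519727]
```

View pics/c5.png

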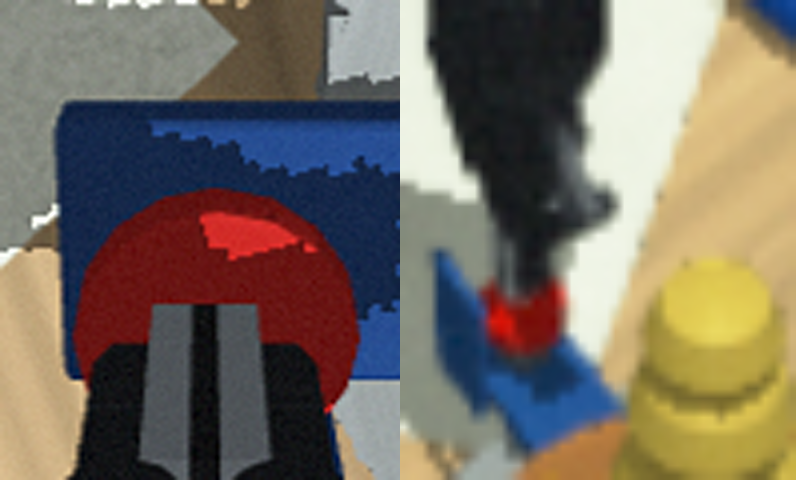

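The tip is just above the button and roughly centred, with its front edge at panel y 305 and the button centre at about 330. Continuing down.

play_rows --targets '[[[0,0,0],[0,0,0.1],0],[[0,0,0],[0,0,0.1],0],[[0,0,0],[0,0,0],0]]'

```text
time: 7.5
eef_pos: [453.1, 86.2, 92.5]
orientation: [0.798, 0.603, -0.0, -0.0]
contact_force: [0.1, -1.4, -0.3]
width: 0.001
gripper_force: 0.0
```

play_rows --targets '[[[0,0,0],[0,0,0.1],0],[[0,0,0],[0,0,0.1],0],[[0,0,0],[0,0,0],0]]'

```text
time: 7.88
eef_pos: [453.2, 86.2, 87.6]
orientation: [0.798, 0.603, 0.0, -0.0]
contact_force: [-0.4, 0.2, 2.7]
width: -0.001
gripper_force: 1.7
```

Contact at TCP z ≈ 88 with about 3 N, so the real tip is about 14 mm behind the TCP. Pressing in now while watching the force.

play_rows --targets '[[[0,0,0],[0,0,0.1],0],[[0,0,0],[0,0,0.1],0],[[0,0,0],[0,0,0],0]]'

```text
time: 8.25
eef_pos: [453.3, 86.2, 82.6]
orientation: [0.798, 0.603, 0.0, -0.0]
contact_force: [-0.2, -0.2, 4.8]
width: 0.001
gripper_force: 2.5
```

play_rows --targets '[[[0,0,0],[0,0,0.1],0],[[0,0,0],[0,0,0.1],0],[[0,0,0],[0,0,0],0]]'

```text
time: 8.62
eef_pos: [453.2, 86.3, 77.7]
orientation: [0.798, 0.603, 0.0, -0.0]
contact_force: [-1.3, 0.2, 6.6]
width: -0.004
gripper_force: 3.3
```

play_rows --targets '[[[0,0,0],[0,0,0.1],0],[[0,0,0],[0,0,0.04],0],[[0,0,0],[0,0,0],0],[[0,0,0],[0,0,0],0]]'

```text
time: 9.12
eef_pos: [453.2, 86.5, 75.2]
orientation: [0.798, 0.603, 0.0, 0.0]
contact_force: [-7.7, 1.7, 33.9]
width: -0.004
gripper_force: 17.2
```

Run:
```python
from h import *
from scipy.spatial.transform import Rotation as R
s=manip.read_state();M=R.from_quat(s['orientation']).as_matrix();p=s['eef_pos'];print(p,s['contact_force'],s['wrist_torque'])
# arc about wheel centre: per-row shift for 6 deg turn, in current tool axes (shift then turn)
c=np.array([602,41.5]);r=p[:2]-c;print(np.hypot(*r))
a=np.radians(3);Rz=np.array([[np.cos(a),-np.sin(a)],[np.sin(a),np.cos(a)]])
for deg in(3,):
  d=Rz@r-r;print(M[:2,:2].T@d/25,'per 3 deg')
```

```text
[453.22303589  86.47000169  75.1916273 ] [-7.67937997  1.65313205 33.86741129] [ 0.27188705  1.41385785 -0.01484017]
155.424856770074
[-0.32547303  0.00264858] per 3 deg
```

The stop is reached: 34 N, all of it on the finger pads. I'll ease up about 1.7 mm, then sweep 18° along the arc.

play_rows --targets '[[[0,0,0],[0,0,-0.07],0],[[0,0,0],[0,0,0],0],[[0,0,-0.25],[-0.16,0,0],0],[[0,0,-0.25],[-0.16,0,0],0],[[0,0,-0.5],[-0.325,0,0],0],[[0,0,-0.5],[-0.325,0,0],0],[[0,0,0],[0,0,0],0]]'

```text
time: 10.0
eef_pos: [448.2, 62.0, 76.2]
orientation: [0.748, 0.664, 0.0, 0.0]
contact_force: [0.6, -0.6, 7.3]
width: 0.003
gripper_force: 3.5
```

play_rows --targets '[[[0,0,-0.5],[-0.325,0,0],0],[[0,0,-0.5],[-0.325,0,0],0],[[0,0,-0.5],[-0.325,0,0],0],[[0,0,0],[0,0,0],0]]'

```text
time: 10.5
eef_pos: [447.1, 37.7, 76.2]
orientation: [0.693, 0.721, 0.001, 0.0]
contact_force: [3.0, -0.4, 7.5]
width: 0.005
gripper_force: 3.5
```

Run:
```python
from h import *
s=manip.read_state();p=s['eef_pos'];print(p,s['contact_force'],s['wrist_torque'])
d=p[:2]-[602,41.5];print(np.hypot(*d),np.degrees(np.arctan2(*d[::-1]))%360)
save('wrist','w6');a=cv2.imread('pics/w6.png');save('scene','s6');b=cv2.imread('pics/s6.png')
cv2.imwrite('pics/c6.png',np.hstack([a[120:360,170:470],cv2.resize(b[125:225,270:390],(480,400),interpolation=cv2.INTER_CUBIC)[:240]]))
```

```text
[447.0697071   37.74744777  76.21619863] [ 2.96283833 -0.35310376  7.49227881] [-0.08936928 -0.72347179  0.01031114]
154.9757313447795 181.38748447277993
```

View pics/c6.png

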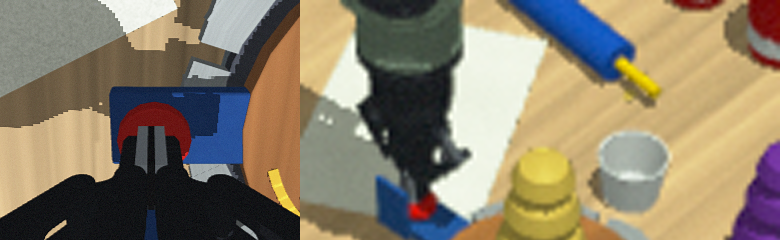

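The friction carried the wheel along: the button is still under the tip at (323,250), about 18° round, and the peg is under the plate. Now I'll lift clear of the button but stay below the tab's top, and push on the tab until the peg drops into the notch.

play_rows --targets '[[[0,0,0],[0,0,-0.5],0],[[0,0,0],[0,0,-0.4],0],[[0,0,-0.25],[-0.16,0,0],0],[[0,0,-0.25],[-0.16,0,0],0],[[0,0,-0.25],[-0.16,0,0],0],[[0,0,-0.25],[-0.16,0,0],0],[[0,0,0],[0,0,0],0]]'

```text
time: 11.48
eef_pos: [447.6, 22.0, 98.4]
orientation: [0.655, 0.756, -0.0, -0.0]
contact_force: [0.6, -0.5, -0.2]
width: 0.0
gripper_force: 0.0
```

play_rows --targets '[[[0,0,-0.25],[-0.16,0,0],0],[[0,0,-0.25],[-0.16,0,0],0],[[0,0,-0.25],[-0.16,0,0],0],[[0,0,0],[0,0,0],0]]'

```text
time: 11.98
eef_pos: [449.7, 10.0, 98.5]
orientation: [0.625, 0.781, -0.0, 0.0]
contact_force: [-0.4, -0.4, -0.1]
width: -0.003
gripper_force: 0.0
```

```bash
cat >> h.py <<'E'
def chk(n):
    s=manip.read_state();p=s['eef_pos'];print(p,s['contact_force'])
    d=p[:2]-[602,41.5];print(np.hypot(*d),np.degrees(np.arctan2(*d[::-1]))%360)
    im=save('wrist',n)['frame'];h=cv2.cvtColor(im,cv2.COLOR_BGR2HSV)
    m=((h[...,0]<8)|(h[...,0]>172))&(h[...,1]>150)&(h[...,2]>60)
    k,l,st,ce=cv2.connectedComponentsWithStats(m.astype(np.uint8));i=1+st[1:,4].argmax();q=st[i]
    u=q[0]+q[2]/2;v=q[1]+q[2]/2  # top edge + half width (bottom hidden by fingers)
    for z in(92,102):
        b=ray(n,u,v,z);e=b[:2]-[602,41.5];print('button z',z,b[:2].round(1),np.hypot(*e).round(1),(np.degrees(np.arctan2(*e[::-1]))%360).round(1),'diam mm',round(np.linalg.norm(ray(n,q[0],v,z)-ray(n,q[0]+q[2],v,z)),1))
E
python3 -c "
from h import *
chk('w7')"
```

```text
[449.70805779   9.97287162  98.46841341] [-0.43807041 -0.4251719  -0.13528916]
155.52104515757887 191.69602564827485
button z 92 [448.6  28.8] 153.9 184.7 diam mm 39.8
button z 102 [447.5  32.7] 154.7 183.2 diam mm 37.3
```

The button reads 39.8 mm across at z = 92, so the peg is trapped. The wheel is at about 22° and the finger has reached the tab. Finer steps now.

play_rows --targets '[[[0,0,-0.17],[-0.108,0,0],0],[[0,0,-0.17],[-0.108,0,0],0],[[0,0,-0.17],[-0.108,0,0],0],[[0,0,-0.17],[-0.108,0,0],0],[[0,0,0],[0,0,0],0]]'

```text
time: 12.65
eef_pos: [452.4, -0.4, 98.4]
orientation: [0.596, 0.803, -0.0, 0.0]
contact_force: [0.7, 0.3, -0.1]
width: -0.001
gripper_force: 0.0
```

play_rows --targets '[[[0,0,-0.17],[-0.108,0,0],0],[[0,0,-0.17],[-0.108,0,0],0],[[0,0,0],[0,0,0],0]]'

```text
time: 13.02
eef_pos: [454.1, -5.6, 98.5]
orientation: [0.582, 0.813, 0.0, 0.0]
contact_force: [0.2, -0.5, -0.3]
width: -0.001
gripper_force: 0.0
```

```bash
python3 -c "
from h import *
chk('w8')"
```

```text
[454.05910337  -5.55318665  98.47612187] [ 0.16222007 -0.50658518 -0.27445858]
155.24339364672844 197.6434712310218
button z 92 [450.9  12.8] 153.8 190.8 diam mm 39.2
button z 102 [449.4  16.6] 154.6 189.3 diam mm 36.8
```

The wheel is at about 28° and still trapped. About 2° to go.

play_rows --targets '[[[0,0,-0.17],[-0.1,0,0],0],[[0,0,0],[-0.05,0,0],0],[[0,0,0],[0,0,0],0]]'

```text
time: 13.45
eef_pos: [455.1, -8.9, 98.5]
orientation: [0.575, 0.818, -0.0, 0.0]
contact_force: [0.3, 0.1, 0.1]
width: -0.003
gripper_force: 0.0
```

```bash
python3 -c "
from h import *
chk('w9')"
```

```text
[455.13729435  -8.87292587  98.45424229] [0.29889475 0.05616008 0.06658445]
155.26134731612754 198.93162540349263
button z 92 [453.9   3.6] 152.9 194.3 diam mm 42.0
button z 102 [452.2   7.7] 153.6 192.7 diam mm 39.4
```

The button has popped up: 39 mm across at z = 102, and the wheel is at 29.9°. I'll back off the tab and lift straight up.

play_rows --targets '[[[0,0,0],[0.16,0,0],0],[[0,0,0],[0,0,-0.5],0],[[0,0,0],[0,0,-1],0],[[0,0,0],[0,0,-1],0],[[0,0,0],[0,0,-1],0],[[0,0,0],[0,0,-1],0],[[0,0,0],[0,0,-0.5],0],[[0,0,0],[0,0,0],0]]'

```text
time: 14.5
eef_pos: [453.8, -4.9, 223.6]
orientation: [0.575, 0.818, 0.0, 0.0]
contact_force: [1.1, 0.4, -0.0]
width: -0.002
gripper_force: 0.0
```

```bash
python3 -c "
from h import *
chk('w10')"
```

```text
[453.84754383  -4.90104257 223.56002057] [ 1.11089298  0.38617629 -0.03877615]
155.24885513328095 197.39044813819677
button z 92 [453.4   5. ] 153.0 193.8 diam mm 40.5
button z 102 [452.5   7.4] 153.4 192.8 diam mm 39.1
```

View pics/w10.png

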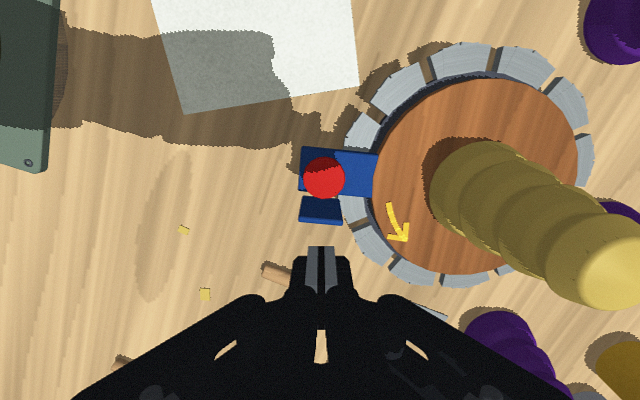

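The picture shows the wheel one notch on, at 30.0°. The button is up at (323,178), the casting is standing, and the gripper is well above everything. I'll check the button size against the starting view and hand in.

```bash
python3 -c "
from h import *
d=np.linalg.norm(ray('w1',297,130.5,102)-ray('w1',342,130.5,102));print(d)
if abs(d-39.1)<0.8: print(manip.close_job())"
```

```text
39.36613741938721
the job is handed in; nothing more can be done
None
```

The wheel is locked at the next counter-clockwise notch, measured at 30.0°. The plunger is back up, the casting is still standing on the wheel, the robot is clear, and the job is handed in (no verdict was returned).

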